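Dock the vial rack in the reader and start it

ROBOT

A 7-joint arm with a two-finger parallel gripper is mounted at the origin on the work surface. World frame = base frame: x ahead of the robot, y to its left, z up, the work surface at z = 0. Lengths are in m, angles in rad, forces in N, time in s.
With the tool pointing down it reaches from about 0.4 to 0.875 m from the base axis. Payload 19.3 kg.
Tool frame: the origin (TCP) lies at the very end of the fingers, on their centre line; the grasp point (between the pads) lies 19 mm behind it; z points along the fingers, y is the line along which they close (so a half turn about z gives the same grasp; the last joint's range is limited). The gripper opens to 85 mm and grips with 20 to 120 N. Pads are 22 mm wide; open, the fingers measure 114 mm over their backs; the gripper's body (76 mm by 85 mm) begins 54 mm behind the grasp point. The pads swing forward as they close: fully open they stand 13 mm farther back than shut.
Start: joints at [-1.288, 0.521, -0.036, 1.599, 0.021, 1.021, -0.113], TCP at [0.216, 0.586, 0.21] pointing down, gripper open.
Joint ranges: [-2.91, 2.91], [-0.3, 2.13], [-1.5, 1.42], [0.17, 2.43], [-1.26, 4.41], [0.16, 1.93], [-2.52, 2.52]. Speed limits (rad/s): [1.89, 1.89, 2.39, 2.39, 3.01, 3.01, 3.01].

INTERFACE

Orientations are given as a unit quaternion [w, x, y, z].
In Python, from plant import arm gives the robot as it stands.
- The arm moves only by the tool jog_arm, never from a script. Its argument "commands" is a list of rows, each an object with "translation": the shift along the tool's x, y, z in mm, a list of three; "turn": the turn, a rotation vector about the tool's x, y, z in rad, a list of three; "fingers": the opening, from -1 (shut) to 1 (fully open). In form: [{"translation": [dx, dy, dz], "turn": [wx, wy, wz], "fingers": fingers}, ...]. A call has 1 to 20 rows; each row shifts and turns the commanded pose from where the row before left it, along the tool's axes as they then stand; what a row does not reach is not made up. A row lasts 1/10 s, in which the tool goes at most 50 mm and 8.59 degrees, less where a joint would pass 70% of its speed; a pose out of reach is approached as far as the arm can. A call with a gripper value outside its range is refused whole. The fingers move at their own pace and stop on an object; "grip_force" is the grip in N (left out, the last holds). Time passes only in rows, so rows that do not move let the fingers close. It gives the time, the measured TCP pose, the force, the opening and the grip force at its end, in the units of the state.
- arm.state(): the state, without advancing time (a new reading comes with each control period).
- arm.capture(name): name is "scene" or "top"; returns a dict with "img" (400x640x3 uint8, blue, green, red), "depth" (400x640 float32, m along the optical axis (not along the pixel's ray), 0 where there is no reading), "fovy" (degrees; the focal length in pixels is half the picture's height over the tangent of half this angle, whatever the lens; pixels are square), "cx", "cy" (the principal point, pixels), "dist_coeffs" ([k1, k2, p1, p2, k3] as OpenCV has them; the pictures are not rectified), "R" (3x3) and "t" (3): a world point X has camera coordinates R X + t. Camera axes: x right, y down, z forward; pixel columns grow to the right and rows downward; lengths in m; the calibration is good to about 2 mm. A picture is of the moment at which its call begins.
- arm.close_job(): hands the job in; it is judged then, once.
The state is a dict: "time_s": time; "qpos": joint angles; "qvel": joint speeds; "tau": joint torques, N m; "tcp_pos": TCP position; "ee_rot": TCP orientation; "force": force on the tool from outside, world axes, zero at the start; "wrist_torque": the same for the moment, N m; "grip_width": finger opening in m; "grip_force": force on a finger pad.
Only numpy, scipy, OpenCV 4.12 (cv2) and the standard library are available. Lean on these libraries where they do the work, as an engineer would, in place of code of your own. Each camera call takes 0.05 s, during which the arm holds its last target. There are 200 camera calls.

TASK

Push the white vial rack across the bench, without lifting it, into the corner of the reader until it is fully home: one long side flush against the reader's front face and one short end against the blue side stop. Then press the green start button on top of the reader all the way down with a fingertip and let it go. Leave the bottles and glassware around it standing where they are.

Things in the scene. Friction and masses are not known exactly. Their poses are not given: they have to be found in the camera images.
- rack: loose white block with six amber red-capped vials fixed in its top; the block is 70 mm (own x) by 110 mm (own y) by 40 mm high, the vial caps reach 63 mm above the bench; 0.28 to 0.56 kg; slides on the bench at 2 to 8 N. Origin: centre of its underside; z up. It starts nearer the robot than the reader, own x axis within 0.7 rad of the reader's
- reader: fixed low white instrument. Origin: on the bench, middle of its flat upright front face; x points into it (away from the robot), y along the face, z up. Housing x 0 to 100 mm, y -130 to 130, 60 high. A blue side stop bar sticks out of the face: x -90 to 0, 30 mm high, inner face (towards -y) at y = 100, 15 thick
- home (a point): point on the bench where the centre of the rack's underside is when it is fully home: 35 mm before the reader's front face and 55 mm from the side stop (x -35, y 45 mm in the reader's frame, axes parallel to the reader's)
- start_top (a point): centre of the top of the green push button, 28 mm across, on top of the reader near its -y end; pressed straight down, travel 6 mm, spring, about 4 N when fully down
- start (a joint): how far the button is pressed down: 0 when released, 0.006 m fully down; springs back
- dropper: small amber dropper bottle, 36 mm across and 84 mm high with a red bulb, standing just past the reader's open (own -y) end; origin centre of its underside
- beaker: small clear glass beaker, 54 mm across, 70 mm high, standing in front and to the left of the side stop; origin centre of its underside
- amber: amber reagent bottle with blue cap, 64 mm across, 140 mm high; origin centre of its underside
- jar: white plastic jar with blue cap, 64 mm across, 100 mm high; origin centre of its underside
- flask: amber bottle with black cap, 60 mm across, 120 mm high; origin centre of its underside
- petri: shallow clear glass dish, 90 mm across, 16 mm high; origin centre of its underside
Not all that is in view belongs to the job. What is shaped like the rack but purple or yellow is not meant.

How it is judged:
On the way, in this order (a step that is already met when the one before it is completed fails the run):
1. the rack is fully home in the reader's corner (x of rack in the frame of reader between -0.039 and -0.031 m and y of rack in the frame of reader between 0.041 and 0.049 m and angle between the x axis of rack and the x axis of reader, either way round below 0.05 rad), for 0.2 s.
2. the start button is pressed down with the rack home (all of step 1 and value of joint start above 0.0045 m and contact force between the fingers and start above 0.5 N), for 0.05 s.
At the end, for the whole second after the job is handed in: the rack stands flat and still with its centre within 4 mm of the home position along both the reader's axes and square to it within 0.05 rad (3 degrees), and the button is released (all of step 1 and height (world z) of rack below 0.003 m and angle between rack's own z axis and vertical below 0.05 rad and linear speed of rack below 0.01 m/s and value of joint start below 0.002 m); the robot touches nothing.
It fails at once if the rack is lifted more than 8 mm or tipped (height (world z) of rack above 0.008 m or angle between rack's own z axis and vertical above 0.2 rad).
It fails at once if the start button is pressed while the rack is not home (value of joint start above 0.003 m and not (x of rack in the frame of reader between -0.045 and -0.025 m and y of rack in the frame of reader between 0.035 and 0.055 m and angle between the x axis of rack and the x axis of reader, either way round below 0.1 rad)).
It fails at once if a bottle, beaker or dish is moved more than 20 mm or tipped over (distance of any of dropper, beaker, amber, jar, flask, petri from where it was at the start of the episode above 0.02 m or angle between any of dropper, beaker, amber, jar, flask, petri's own z axis and vertical above 0.35 rad).
It also fails if it takes over 72 s, if anything falls off the work surface, if the arm or the gripper's body presses on something with over 40 N, if the wrist force passes 120 N, or if a joint passes its speed limit or range.

## Working session

There is one attempt and no reset: what is moved stays moved. The work goes in short steps, Python scripts to look and compute and a tool call to move; the robot and the scene stay as the last step left them, time stands still between calls to the robot, and variables do not carry over. Pictures are saved under pics/ and viewed, at most 10 in all, crops included, and the job is handed in when it is done.

Besides the shell and the picture viewer there is one more tool, called after ">>>" in YAML: its name, and indented under it one key for each argument. jog_arm: Moves the arm, as the interface text tells. Its arguments: {"type":"object","properties":{"commands":{"type":"array"},"grip_force":{"type":"number"}},"required":["commands"]}

```bash
mkdir -p pics
cat > h.py <<'E'
import numpy as np, cv2
from plant import arm
def cap(n):
    c=arm.capture(n); f=200/np.tan(np.radians(c["fovy"])/2)
    c["K"]=np.array([[f,0,c["cx"]],[0,f,c["cy"]],[0,0,1]]); c["D"]=np.array(c["dist_coeffs"]); c["R"]=np.array(c["R"]); c["t"]=np.array(c["t"]); return c
def cloud(c):
    v,u=np.mgrid[0:400,0:640]
    p=cv2.undistortPoints(np.stack([u,v],-1).reshape(-1,1,2).astype(float),c["K"],c["D"]).reshape(400,640,2)
    z=c["depth"][...,None]; P=np.concatenate([p*z,z],-1)
    return (P-c["t"])@c["R"]
E
python3 - <<'E'
from h import *
for n in("scene","top"):
    c=cap(n); cv2.imwrite(f"pics/{n}0.png",c["img"]); np.savez(n,**{k:c[k] for k in("img","depth","K","D","R","t")}); print(n,-c["R"].T@c["t"])
s=arm.state(); print(s["tcp_pos"],s["ee_rot"],s["time_s"],s["grip_width"])
E
```

```text
scene [1.05332845 0.28880902 0.80520439]
top [ 0.26698379 -0.03517126  1.42380334]
[0.21584354 0.5861774  0.2093774 ] [-5.49780665e-05  1.75471288e-01  9.84484399e-01 -5.40974946e-04] 0.1 0.0854378016032492
```

View pics/scene0.png

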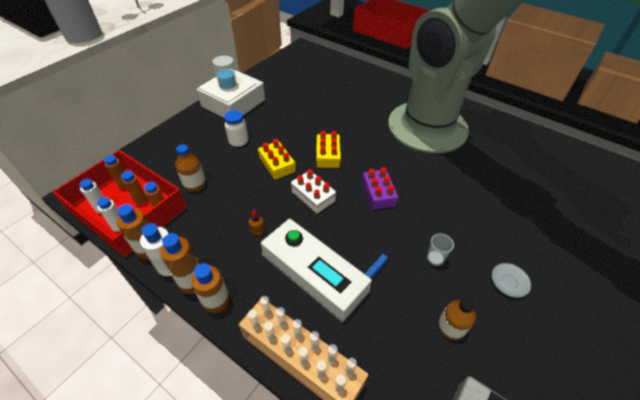

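View pics/top0.png

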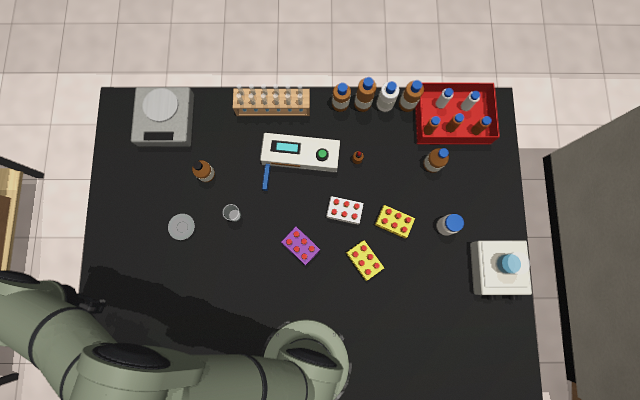

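The top view shows the white rack at (345,210), the reader at (300,152) with its button at (322,154), and the blue stop at (266,176). The dropper is at (358,157). The yellow and purple decoys are below and to the right of the rack. Next I'll measure the poses.

```bash
cat >> h.py <<'E'
def rect(pts):
    (c,s,a)=cv2.minAreaRect((pts*1000).astype(np.float32)); return np.round(c,1),np.round(s,1),round(a,2)
def blob(m,seed):
    n,l=cv2.connectedComponents(m.astype(np.uint8)); return l==l[seed[1],seed[0]]
def px2plane(c,uv,z):
    p=cv2.undistortPoints(np.array(uv,float).reshape(-1,1,2),c["K"],c["D"]).reshape(-1,2)
    d=np.c_[p,np.ones(len(p))]@c["R"]; o=-c["R"].T@c["t"]; return o+d*((z-o[2])/d[:,2])[:,None]
E
python3 - <<'E'
from h import *
for n,seeds in(("top",dict(rack=(352,209),reader=(310,143),stop=(265,180),dropper=(358,157),button=(322,154),beaker=(231,213),purple=(307,256),yel1=(395,228))),("scene",dict(rack=(318,203),reader=(300,260),stop=(377,266),button=(293,237)))):
    c=dict(np.load(n+".npz")); P=cloud(c); 
    hsv=cv2.cvtColor(c["img"],cv2.COLOR_BGR2HSV); H,S,V=cv2.split(hsv)
    print(n,"bench z",np.median(P[230:260,200:260,2]) if n=="top" else 0)
    for k,(u,v) in seeds.items(): print(k,P[v,u].round(4),hsv[v,u])
    X,Y,Z=P[...,0],P[...,1],P[...,2]
    for k,lo,hi in(("rack",.03,.046),("reader",.052,.066),("stop",.02,.036)):
        u,v=seeds[k]
        m=(Z>lo)&(Z<hi)&(np.hypot(X-P[v,u,0],Y-P[v,u,1])<.3)
        if k=="stop": m&=(S>120)&(H>95)&(H<125)
        elif k=="rack": m&=(S<60)&(V>90)&(np.hypot(X-P[v,u,0],Y-P[v,u,1])<.12)
        else: m&=(S<60)&(V>90)
        m=blob(m,(u,v)) if m[v,u] else m
        print(k,m.sum(),rect(P[m][:,:2]),np.median(Z[m]))
    u,v=seeds["button"]; m=(H>35)&(H<85)&(S>80)&(np.hypot(X-P[v,u,0],Y-P[v,u,1])<.05)
    print("button",m.sum(),P[m].mean(0),np.percentile(Z[m],[10,50,90]))
E
```

```text
top bench z 0.0010472177648482447
rack [ 0.4925 -0.1545  0.0386] [ 10   3 229]
reader [ 0.7139 -0.0149  0.062 ] [ 25  13 227]
stop [0.5914 0.1364 0.0391] [107 153 172]
dropper [ 0.6665 -0.1763  0.0566] [104 187  15]
button [ 0.6712 -0.055   0.0759] [ 66 132 182]
beaker [0.4839 0.2522 0.0095] [  0   3 157]
purple [ 0.3373 -0.0061  0.058 ] [153  99 139]
yel1 [ 0.4287 -0.2945  0.0412] [ 25 164 185]
rack 519 (array([ 491.1, -131. ]), array([111.4,  71.4]), 77.63) 0.04060756750195856
reader 1676 (array([690.3,  18.7]), array([260.4, 102. ]), 83.75) 0.06074580143275453
stop 122 (array([705.5, 121.4]), array([196.7, 284.8]), 89.17) 0.03042401315076168
button 63 [ 0.67216037 -0.05432223  0.0813348 ] [0.07508328 0.08218329 0.08580988]
scene bench z 0
rack [ 0.5287 -0.0842  0.0379] [ 27  10 224]
reader [1.0533 0.2888 0.8052] [ 30   9 245]
stop [0.5982 0.1399 0.0278] [107 183 183]
button [ 0.6784 -0.0488  0.0829] [ 68 199 187]
rack 535 (array([ 491.5, -128.7]), array([111.3,  73.7]), 77.53) 0.039261232483885536
reader 0 (array([0., 0.]), array([0., 0.]), 0.0) nan
stop 186 (array([598.5, 137.3]), array([16.3, 72.7]), 84.19) 0.029484515028087525
button 125 [ 0.67318227 -0.05241338  0.07901883] [0.07152656 0.08074413 0.08278761]
  return _methods._mean(a, axis=axis, dtype=dtype,
  ret = ret.dtype.type(ret / rcount)
```

```bash
cat >> h.py <<'E'
TH=np.radians(-6.2); EX=np.array([np.cos(TH),np.sin(TH)]); EY=np.array([-EX[1],EX[0]]); O=np.array([.6406,.0241])
def w2r(p): d=np.array(p)[...,:2]-O; return np.stack([d@EX,d@EY],-1)
def r2w(p): return O+p[0]*EX+p[1]*EY
def plan(p,z,yaw):
    "tool-axis shift mm and world yaw change needed to bring TCP to reader-frame p, height z, tool-y at world angle yaw"
    from scipy.spatial.transform import Rotation as Ro
    s=arm.state(); R=Ro.from_quat(s["ee_rot"],scalar_first=True).as_matrix()
    d=np.r_[r2w(p),z]-s["tcp_pos"]; y=np.arctan2(R[1,1],R[0,1])
    print("t",s["time_s"],"tcp_r",(w2r(s["tcp_pos"])*1000).round(1),"z",round(s["tcp_pos"][2]*1000,1),"F",np.round(s["force"],1),"w",round(s["grip_width"]*1000,1))
    print("shift tool mm",(R.T@d*1000).round(1),"turn z (tool)",round(-((yaw-y+np.pi)%(2*np.pi)-np.pi),3), "tilt",R[:,2].round(3))
E
python3 - <<'E'
from h import *
c=dict(np.load("scene.npz")); P=cloud(c); X,Y,Z=np.moveaxis(P,-1,0); H,S,V=cv2.split(cv2.cvtColor(c["img"],cv2.COLOR_BGR2HSV))
m=(Z>.052)&(Z<.066)&(S<60)&(V>90)&(np.hypot(X-.69,Y-.02)<.16); print("reader scene",m.sum(),rect(P[m][:,:2]))
for n in("top","scene"):
    c=dict(np.load(n+".npz")); P=cloud(c); X,Y,Z=np.moveaxis(P,-1,0); H,S,V=cv2.split(cv2.cvtColor(c["img"],cv2.COLOR_BGR2HSV))
    m=(Z>.025)&(Z<.05)&(H>18)&(H<35)&(S>120)&(np.hypot(X-.45,Y+.29)<.085)
    b=cv2.boxPoints(cv2.minAreaRect((P[m][:,:2]*1000).astype(np.float32)))
    print("yellow1 corners r",(w2r(b/1000)*1000).round(0).tolist())
    m=(H<8)&(S>100)&(Z>.05)&(Z<.07)&(np.hypot(X-.49,Y+.13)<.075); print("caps",m.sum(),P[m].mean(0))
print("button r",w2r([.6727,-.0534]))
plan((-.134,-.250),.18,TH)
E
```

```text
reader scene 3472 (array([689.8,  20.1]), array([260.4, 100.9]), 84.06)
yellow1 corners r [[-203.0, -381.0], [-134.0, -403.0], [-99.0, -298.0], [-168.0, -275.0]]
caps 114 [ 0.49050913 -0.12779867  0.06328348]
yellow1 corners r [[-203.0, -380.0], [-135.0, -402.0], [-100.0, -296.0], [-168.0, -274.0]]
caps 156 [ 0.49135831 -0.12856452  0.06199598]
button r [ 0.0402822  -0.07357992]
t 0.1 tcp_r [-483.   512.9] z 209.4 F [-0.5  0.2 -0. ] w 85.4
shift tool mm [-523.3 -655.7   30.1] turn z (tool) 1.326 tilt [-0.    -0.001 -1.   ]
```

>>> jog_arm:
  commands:
    - {"translation": [-31, -22, 0], "turn": [0, 0, 0], "fingers": -0.3}
    - {"translation": [-31, -22, 0], "turn": [0, 0, 0], "fingers": -0.3}
    - {"translation": [-31, -22, 0], "turn": [0, 0, 0], "fingers": -0.3}
    - {"translation": [-31, -22, 0], "turn": [0, 0, 0], "fingers": -0.3}
    - {"translation": [-31, -22, 0], "turn": [0, 0, 0], "fingers": -0.3}
    - {"translation": [-31, -22, 0], "turn": [0, 0, 0], "fingers": -0.3}
    - {"translation": [-31, -22, 0], "turn": [0, 0, 0], "fingers": -0.3}
    - {"translation": [-31, -22, 0], "turn": [0, 0, 0], "fingers": -0.3}
    - {"translation": [-31, -22, 0], "turn": [0, 0, 0], "fingers": -0.3}
    - {"translation": [-31, -22, 0], "turn": [0, 0, 0], "fingers": -0.3}
    - {"translation": [-31, -22, 0], "turn": [0, 0, 0], "fingers": -0.3}
    - {"translation": [-31, -22, 0], "turn": [0, 0, 0], "fingers": -0.3}
    - {"translation": [-31, -22, 0], "turn": [0, 0, 0], "fingers": -0.3}
    - {"translation": [-31, -22, 0], "turn": [0, 0, 0], "fingers": -0.3}

```text
time_s: 1.5
tcp_pos: [0.5174, 0.146, 0.2098]
ee_rot: [-0.0, 0.175, 0.984, -0.0]
force: [1.3, 1.4, 0.2]
grip_width: 0.0297
grip_force: 0.0
```

>>> jog_arm:
  commands:
    - {"translation": [0, 0, 0], "turn": [0, 0, 0.133], "fingers": -0.3}
    - {"translation": [0, 0, 0], "turn": [0, 0, 0.133], "fingers": -0.3}
    - {"translation": [0, 0, 0], "turn": [0, 0, 0.133], "fingers": -0.3}
    - {"translation": [0, 0, 0], "turn": [0, 0, 0.133], "fingers": -0.3}
    - {"translation": [0, 0, 0], "turn": [0, 0, 0.133], "fingers": -0.3}
    - {"translation": [0, 0, 0], "turn": [0, 0, 0.133], "fingers": -0.3}
    - {"translation": [0, 0, 0], "turn": [0, 0, 0.133], "fingers": -0.3}
    - {"translation": [0, 0, 0], "turn": [0, 0, 0.133], "fingers": -0.3}
    - {"translation": [0, 0, 0], "turn": [0, 0, 0.133], "fingers": -0.3}
    - {"translation": [0, 0, 0], "turn": [0, 0, 0.133], "fingers": -0.3}
    - {"translation": [0, 0, 0], "turn": [0, 0, 0], "fingers": -0.3}

```text
time_s: 2.6
tcp_pos: [0.5166, 0.1476, 0.2097]
ee_rot: [0.0, 0.746, 0.666, -0.0]
force: [-0.5, 0.6, -0.7]
grip_width: 0.0297
grip_force: 0.0
```

```bash
python3 -c "
from h import *
plan((-.134,-.249),.12,TH)"
```

```text
t 2.6 tcp_r [-136.6  109.4] z 209.7 F [-0.5  0.6 -0.7] w 29.7
shift tool mm [-358.3    4.8   89.9] turn z (tool) -0.006 tilt [-0.    -0.001 -1.   ]
```

>>> jog_arm:
  commands:
    - {"translation": [-40, 0.5, 0], "turn": [0, 0, 0], "fingers": -0.3}
    - {"translation": [-40, 0.5, 0], "turn": [0, 0, 0], "fingers": -0.3}
    - {"translation": [-40, 0.5, 0], "turn": [0, 0, 0], "fingers": -0.3}
    - {"translation": [-40, 0.5, 0], "turn": [0, 0, 0], "fingers": -0.3}
    - {"translation": [-40, 0.5, 0], "turn": [0, 0, 0], "fingers": -0.3}
    - {"translation": [-40, 0.5, 0], "turn": [0, 0, 0], "fingers": -0.3}
    - {"translation": [-40, 0.5, 0], "turn": [0, 0, 0], "fingers": -0.3}
    - {"translation": [-40, 0.5, 0], "turn": [0, 0, 0], "fingers": -0.3}
    - {"translation": [-38, 1, 0], "turn": [0, 0, -0.006], "fingers": -0.3}
    - {"translation": [0, 0, 30], "turn": [0, 0, 0], "fingers": -0.3}
    - {"translation": [0, 0, 40], "turn": [0, 0, 0], "fingers": -0.3}
    - {"translation": [0, 0, 30], "turn": [0, 0, 0], "fingers": -0.3}
    - {"translation": [0, 0, 0], "turn": [0, 0, 0], "fingers": -0.3}

```text
time_s: 3.9
tcp_pos: [0.4797, -0.2082, 0.1069]
ee_rot: [-0.002, 0.742, 0.67, -0.002]
force: [-1.3, 0.3, 0.9]
grip_width: 0.0298
grip_force: 0.0
```

```bash
python3 -c "
from h import *
plan((-.134,-.249),.015,TH)"
```

```text
t 3.9 tcp_r [-134.8 -248.3] z 106.9 F [-1.3  0.3  0.9] w 29.8
shift tool mm [-0.8  1.3 91.9] turn z (tool) 0.006 tilt [-0.005  0.002 -1.   ]
```

>>> jog_arm:
  commands:
    - {"translation": [0, 1, 30], "turn": [0, 0, 0], "fingers": -0.3}
    - {"translation": [0, 0, 30], "turn": [0, 0, 0], "fingers": -0.3}
    - {"translation": [0, 0, 20], "turn": [0, 0, 0], "fingers": -0.3}
    - {"translation": [0, 0, 11], "turn": [0, 0, 0], "fingers": -0.3}
    - {"translation": [0, 0, 0], "turn": [0, 0, 0], "fingers": -0.3}
    - {"translation": [5, 0, 0], "turn": [0, 0, 0], "fingers": -0.3}
    - {"translation": [5, 0, 0], "turn": [0, 0, 0], "fingers": -0.3}
    - {"translation": [5, 0, 0], "turn": [0, 0, 0], "fingers": -0.3}
    - {"translation": [5, 0, 0], "turn": [0, 0, 0], "fingers": -0.3}
    - {"translation": [5, 0, 0], "turn": [0, 0, 0], "fingers": -0.3}
    - {"translation": [5, 0, 0], "turn": [0, 0, 0], "fingers": -0.3}
    - {"translation": [5, 0, 0], "turn": [0, 0, 0], "fingers": -0.3}
    - {"translation": [5, 0, 0], "turn": [0, 0, 0], "fingers": -0.3}
    - {"translation": [5, 0, 0], "turn": [0, 0, 0], "fingers": -0.3}
    - {"translation": [5, 0, 0], "turn": [0, 0, 0], "fingers": -0.3}
    - {"translation": [5, 0, 0], "turn": [0, 0, 0], "fingers": -0.3}
    - {"translation": [5, 0, 0], "turn": [0, 0, 0], "fingers": -0.3}

```text
time_s: 5.6
tcp_pos: [0.489, -0.1491, 0.0189]
ee_rot: [0.0, 0.744, 0.669, -0.0]
force: [0.2, -5.1, 4.0]
grip_width: 0.0303
grip_force: 2.7
```

```bash
cat >> h.py <<'E'
def rack(n="scene",save=None):
    "rack pose in reader frame from white top face: centre mm, angle deg, via caps + rectangle"
    c=cap(n); P=cloud(c); X,Y,Z=np.moveaxis(P,-1,0); H,S,V=cv2.split(cv2.cvtColor(c["img"],cv2.COLOR_BGR2HSV))
    r=w2r(P)
    near=(r[...,0]>-.2)&(r[...,0]<-.002)&(r[...,1]<.16)&(r[...,1]>-.26)
    m=(Z>.033)&(Z<.045)&(S<60)&(V>90)&near
    k,l,st,_=cv2.connectedComponentsWithStats(m.astype(np.uint8)); m=l==1+np.argmax(st[1:,4])
    print(n,"rack top",m.sum(),rect(r[m]))
    m=((H<8)|(H>172))&(S>100)&(Z>.053)&(Z<.07)&near; print(" caps",m.sum(),(r[m].mean(0)*1000).round(1),rect(r[m]))
    if save: cv2.imwrite(f"pics/{save}.png",c["img"])
E
python3 -c "
from h import *
rack();rack('top',save='t1')
plan((-.134,-.033),.015,TH)"
```

```text
scene rack top 463 (array([-136.1, -133.2]), array([108.6,  72. ]), 89.51)
 caps 164 [-136.1 -134.9] (array([-136.9, -137.6]), array([90.1, 50.3]), 88.86)Traceback (most recent call last):
  File "<string>", line 3, in <module>
    rack();rack('top',save='t1')
           ~~~~^^^^^^^^^^^^^^^^^
  File "h.py", line 34, in rack
    k,l,st,_=cv2.connectedComponentsWithStats(m.astype(np.uint8)); m=l==1+np.argmax(st[1:,4])
                                                                          ~~~~~~~~~^^^^^^^^^^
    return _wrapfunc(a, 'argmax', axis=axis, out=out, **kwds)
    return bound(*args, **kwds)
ValueError: attempt to get argmax of an empty sequence
```

>>> jog_arm:
  commands:
    - {"translation": [8, 0, 0], "turn": [0, 0, 0], "fingers": -0.3}
    - {"translation": [8, 0, 0], "turn": [0, 0, 0], "fingers": -0.3}
    - {"translation": [8, 0, 0], "turn": [0, 0, 0], "fingers": -0.3}
    - {"translation": [8, 0, 0], "turn": [0, 0, 0], "fingers": -0.3}
    - {"translation": [8, 0, 0], "turn": [0, 0, 0], "fingers": -0.3}
    - {"translation": [8, 0, 0], "turn": [0, 0, 0], "fingers": -0.3}
    - {"translation": [8, 0, 0], "turn": [0, 0, 0], "fingers": -0.3}
    - {"translation": [8, 0, 0], "turn": [0, 0, 0], "fingers": -0.3}
    - {"translation": [8, 0, 0], "turn": [0, 0, 0], "fingers": -0.3}
    - {"translation": [8, 0, 0], "turn": [0, 0, 0], "fingers": -0.3}
    - {"translation": [8, 0, 0], "turn": [0, 0, 0], "fingers": -0.3}
    - {"translation": [8, 0, 0], "turn": [0, 0, 0], "fingers": -0.3}

```text
time_s: 6.9
tcp_pos: [0.4993, -0.0531, 0.0189]
ee_rot: [-0.0, 0.744, 0.669, -0.0]
force: [0.4, -1.8, -0.7]
grip_width: 0.0301
grip_force: 1.0
```

```bash
python3 -c "
from h import *
rack(save='s1')
plan((-.134,-.033),.015,TH)"
```

```text
scene rack top 519 (array([-137.1,  -36.1]), array([109.5,  73.7]), 87.22)
 caps 172 [-136.6  -38.2] (array([-136.2,  -38.9]), array([86. , 49.8]), 88.98)
t 6.95 tcp_r [-132.1  -90.6] z 18.8 F [ 1.2  1.4 -0.5] w 30.0
shift tool mm [57.6 -1.7  3.9] turn z (tool) 0.003 tilt [-0.     0.001 -1.   ]
```

View pics/s1.png

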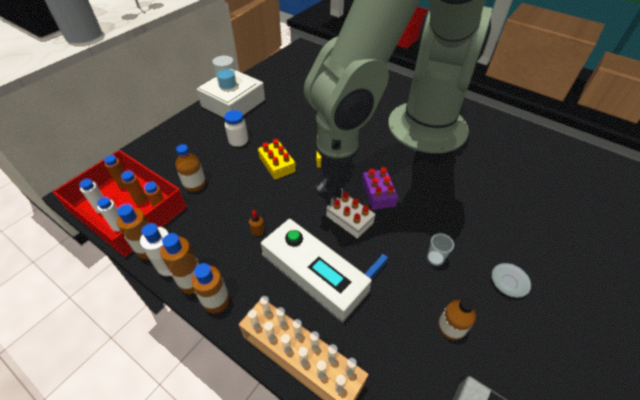

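The picture shows the rack at (350,213), square and sliding, with purple clear of it at (380,187). I'll continue about 68 mm.

>>> jog_arm:
  commands:
    - {"translation": [8, 0, 0], "turn": [0, 0, 0], "fingers": -0.3}
    - {"translation": [8, 0, 0], "turn": [0, 0, 0], "fingers": -0.3}
    - {"translation": [8, 0, 0], "turn": [0, 0, 0], "fingers": -0.3}
    - {"translation": [8, 0, 0], "turn": [0, 0, 0], "fingers": -0.3}
    - {"translation": [8, 0, 0], "turn": [0, 0, 0], "fingers": -0.3}
    - {"translation": [8, 0, 0], "turn": [0, 0, 0], "fingers": -0.3}
    - {"translation": [8, 0, 0], "turn": [0, 0, 0], "fingers": -0.3}
    - {"translation": [8, 0, 0], "turn": [0, 0, 0], "fingers": -0.3}
    - {"translation": [4, 0, 0], "turn": [0, 0, 0], "fingers": -0.3}
    - {"translation": [0, 0, 0], "turn": [0, 0, 0], "fingers": -0.3}
    - {"translation": [-15, 0, 0], "turn": [0, 0, 0], "fingers": -0.3}
    - {"translation": [-15, 0, 0], "turn": [0, 0, 0], "fingers": -0.3}
    - {"translation": [0, 0, -40], "turn": [0, 0, 0], "fingers": -0.3}
    - {"translation": [0, 0, -40], "turn": [0, 0, 0], "fingers": -0.3}
    - {"translation": [0, 0, -20], "turn": [0, 0, 0], "fingers": 0.4}

```text
time_s: 8.45
tcp_pos: [0.504, -0.0165, 0.1215]
ee_rot: [0.001, 0.744, 0.668, 0.001]
force: [0.6, 1.1, -0.7]
grip_width: 0.043
grip_force: 0.0
```

>>> jog_arm:
  commands:
    - {"translation": [0, 0, 0], "turn": [0, 0, -0.131], "fingers": 0.4}
    - {"translation": [0, 0, 0], "turn": [0, 0, -0.131], "fingers": 0.4}
    - {"translation": [0, 0, 0], "turn": [0, 0, -0.131], "fingers": 0.4}
    - {"translation": [0, 0, 0], "turn": [0, 0, -0.131], "fingers": 0.4}
    - {"translation": [0, 0, 0], "turn": [0, 0, -0.131], "fingers": 0.4}
    - {"translation": [0, 0, 0], "turn": [0, 0, -0.131], "fingers": 0.4}
    - {"translation": [0, 0, 0], "turn": [0, 0, -0.131], "fingers": 0.4}
    - {"translation": [0, 0, 0], "turn": [0, 0, -0.131], "fingers": 0.4}
    - {"translation": [0, 0, 0], "turn": [0, 0, -0.131], "fingers": 0.4}
    - {"translation": [0, 0, 0], "turn": [0, 0, -0.131], "fingers": 0.4}
    - {"translation": [0, 0, 0], "turn": [0, 0, -0.131], "fingers": 0.4}
    - {"translation": [0, 0, 0], "turn": [0, 0, -0.131], "fingers": 0.4}

```text
time_s: 9.65
tcp_pos: [0.5032, -0.0162, 0.119]
ee_rot: [0.0, 0.05, 0.999, 0.0]
force: [-0.1, -0.4, 0.3]
grip_width: 0.0598
grip_force: 0.0
```

```bash
python3 -c "
from h import *
rack()
plan((-.203,.028),.10,TH+np.pi/2)
c=dict(np.load('top.npz')); P=cloud(c); X,Y,Z=np.moveaxis(P,-1,0); H,S,V=cv2.split(cv2.cvtColor(c['img'],cv2.COLOR_BGR2HSV))
m=(Z>.025)&(Z<.05)&(H>135)&(H<165)&(S>70)&(np.hypot(X-.36,Y-.01)<.1)
print((w2r(cv2.boxPoints(cv2.minAreaRect((P[m][:,:2]*1000).astype(np.float32)))/1000)*1000).round(0).tolist())"
```

```text
scene rack top 602 (array([-136.1,   31.1]), array([ 71.2, 111.1]), 1.21)
 caps 192 [-136.    32.1] (array([-137.6,   29.9]), array([84.4, 50.7]), 89.07)
t 9.7 tcp_r [-132.2  -55. ] z 119.0 F [ 0.  -0.4  0.3] w 59.4
shift tool mm [69.4 84.2 19. ] turn z (tool) 0.017 tilt [ 0. -0. -1.]
[[-327.0, -59.0], [-271.0, -103.0], [-202.0, -16.0], [-258.0, 28.0]]
```

>>> jog_arm:
  commands:
    - {"translation": [14, 23, 0], "turn": [0, 0, 0.017], "fingers": 0.06}
    - {"translation": [14, 23, 0], "turn": [0, 0, 0], "fingers": 0.06}
    - {"translation": [14, 23, 0], "turn": [0, 0, 0], "fingers": 0.06}
    - {"translation": [14, 22, 0], "turn": [0, 0, 0], "fingers": 0.06}
    - {"translation": [0, 0, 0], "turn": [0, 0, 0], "fingers": 0.06}

```text
time_s: 10.2
tcp_pos: [0.4571, 0.0836, 0.1189]
ee_rot: [-0.0, 0.06, 0.998, 0.0]
force: [0.8, -1.1, 0.5]
grip_width: 0.045
grip_force: 0.0
```

```bash
python3 -c "
from h import *
plan((-.190,.035),.015,TH+np.pi/2)"
```

```text
t 10.2 tcp_r [-188.8   39.3] z 118.9 F [ 0.8 -1.1  0.5] w 45.0
shift tool mm [  1.   -4.4 103.9] turn z (tool) -0.013 tilt [-0.001  0.001 -1.   ]
```

>>> jog_arm:
  commands:
    - {"translation": [0, -4, 33], "turn": [0, 0, -0.013], "fingers": 0.06}
    - {"translation": [0, 0, 35], "turn": [0, 0, 0], "fingers": 0.06}
    - {"translation": [0, 0, 25], "turn": [0, 0, 0], "fingers": 0.06}
    - {"translation": [0, 0, 10], "turn": [0, 0, 0], "fingers": 0.06}
    - {"translation": [0, 0, 0], "turn": [0, 0, 0], "fingers": 0.06}
    - {"translation": [-5, 0, 0], "turn": [0, 0, 0], "fingers": 0.06}
    - {"translation": [-5, 0, 0], "turn": [0, 0, 0], "fingers": 0.06}
    - {"translation": [-5, 0, 0], "turn": [0, 0, 0], "fingers": 0.06}
    - {"translation": [-7, 0, 0], "turn": [0, 0, 0], "fingers": 0.06}
    - {"translation": [-7, 0, 0], "turn": [0, 0, 0], "fingers": 0.06}
    - {"translation": [-7, 0, 0], "turn": [0, 0, 0], "fingers": 0.06}
    - {"translation": [-7, 0, 0], "turn": [0, 0, 0], "fingers": 0.06}
    - {"translation": [-7, 0, 0], "turn": [0, 0, 0], "fingers": 0.06}
    - {"translation": [-7, 0, 0], "turn": [0, 0, 0], "fingers": 0.06}
    - {"translation": [-7, 0, 0], "turn": [0, 0, 0], "fingers": 0.06}
    - {"translation": [-7, 0, 0], "turn": [0, 0, 0], "fingers": 0.06}
    - {"translation": [-7, 0, 0], "turn": [0, 0, 0], "fingers": 0.06}
    - {"translation": [0, 0, 0], "turn": [0, 0, 0], "fingers": 0.06}

```text
time_s: 12.0
tcp_pos: [0.536, 0.0684, 0.0164]
ee_rot: [-0.0, 0.055, 0.999, 0.0]
force: [-2.9, 0.6, 4.8]
grip_width: 0.0448
grip_force: 3.7
```

```bash
python3 -c "
from h import *
rack(save='s2')
plan((-.075,.035),.015,TH+np.pi/2)"
```

```text
scene rack top 687 (array([-71.9,  30.3]), array([110.5,  72.9]), 88.49)
 caps 216 [-74.3  32.5] (array([-76.1,  29.6]), array([84.8, 56.8]), 89.5)
t 12.05 tcp_r [-108.8   32.7] z 16.4 F [-1.1  0.1  3.6] w 45.3
shift tool mm [-33.8   2.3   1.5] turn z (tool) -0.001 tilt [ 0.  0. -1.]
```

View pics/s2.png

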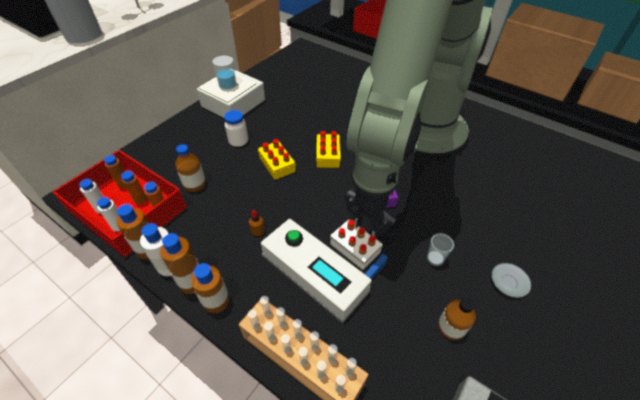

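The rack at (357,240) is entering the corner beside the stop, with about 38 mm left to the face.

>>> jog_arm:
  commands:
    - {"translation": [-6, 0, 0], "turn": [0, 0, 0], "fingers": 0.06}
    - {"translation": [-6, 0, 0], "turn": [0, 0, 0], "fingers": 0.06}
    - {"translation": [-6, 0, 0], "turn": [0, 0, 0], "fingers": 0.06}
    - {"translation": [-6, 0, 0], "turn": [0, 0, 0], "fingers": 0.06}
    - {"translation": [-5, 0, 0], "turn": [0, 0, 0], "fingers": 0.06}
    - {"translation": [-3, 0, 0], "turn": [0, 0, 0], "fingers": 0.06}
    - {"translation": [-2, 0, 0], "turn": [0, 0, 0], "fingers": 0.06}

```text
time_s: 12.75
tcp_pos: [0.5683, 0.0648, 0.0164]
ee_rot: [-0.001, 0.054, 0.999, -0.0]
force: [-13.7, 2.1, 14.8]
grip_width: 0.0453
grip_force: 8.5
```

>>> jog_arm:
  commands:
    - {"translation": [-1, 0, 0], "turn": [0, 0, 0], "fingers": 0.06}
    - {"translation": [-1, 0, 0], "turn": [0, 0, 0], "fingers": 0.06}

```text
time_s: 12.95
tcp_pos: [0.5701, 0.0646, 0.0164]
ee_rot: [-0.001, 0.054, 0.999, -0.0]
force: [-11.4, 1.3, 13.9]
grip_width: 0.0455
grip_force: 8.0
```

>>> jog_arm:
  commands:
    - {"translation": [-1, 0, 0], "turn": [0, 0, 0], "fingers": 0.06}
    - {"translation": [-1, 0, 0], "turn": [0, 0, 0], "fingers": 0.06}

```text
time_s: 13.15
tcp_pos: [0.5717, 0.0645, 0.0163]
ee_rot: [-0.002, 0.054, 0.999, -0.0]
force: [-19.4, 2.2, 21.0]
grip_width: 0.0453
grip_force: 11.7
```

```bash
python3 -c "
from h import *
rack()
plan((-.075,.035),.015,TH+np.pi/2)"
```

```text
scene rack top 562 (array([-41.1,  29.9]), array([ 63.7, 112.2]), 0.23)
 caps 213 [-39.   31.2] (array([-40.5,  30. ]), array([83.7, 55.4]), 87.75)
t 13.2 tcp_r [-73.   32.7] z 16.4 F [-15.6   1.5  16.9] w 45.4
shift tool mm [2.  2.3 1.4] turn z (tool) -0.0 tilt [-0.004 -0.    -1.   ]
```

>>> jog_arm:
  commands:
    - {"translation": [-1, 0, 0], "turn": [0, 0, 0], "fingers": 0.06}
    - {"translation": [-1, 0, 0], "turn": [0, 0, 0], "fingers": 0.06}
    - {"translation": [0, 0, 0], "turn": [0, 0, 0], "fingers": 0.06}

```text
time_s: 13.5
tcp_pos: [0.5718, 0.0644, 0.0163]
ee_rot: [-0.003, 0.054, 0.999, -0.0]
force: [-26.4, 3.0, 26.6]
grip_width: 0.0456
grip_force: 16.8
```

```bash
python3 -c "
from h import *
rack()
plan((-.075,.035),.015,TH+np.pi/2)
c=cap('scene'); cv2.imwrite('pics/s3.png',cv2.resize(c['img'][190:330,240:440],None,fx=4,fy=4,interpolation=2))"
```

```text
scene rack top 562 (array([-41.1,  29.8]), array([ 62.8, 112.9]), 0.44)
 caps 219 [-38.6  31.8] (array([-40.1,  29.7]), array([83.7, 55.5]), 88.19)
t 13.55 tcp_r [-72.7  32.7] z 16.3 F [-25.6   2.3  26.5] w 45.1
shift tool mm [2.3 2.3 1.4] turn z (tool) -0.0 tilt [-0.007 -0.    -1.   ]
```

View pics/s3.png

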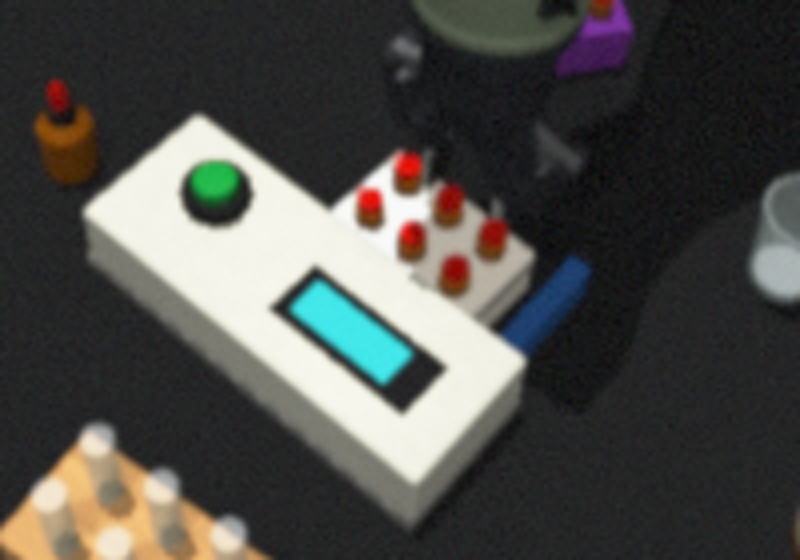

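The rack is now flush against the reader face, with about 12 mm left to the stop. I'll back off, lift and rotate for the y push.

>>> jog_arm:
  commands:
    - {"translation": [10, 0, 0], "turn": [0, 0, 0], "fingers": 0.06}
    - {"translation": [15, 0, 0], "turn": [0, 0, 0], "fingers": 0.06}
    - {"translation": [0, 0, -35], "turn": [0, 0, 0], "fingers": 0.06}
    - {"translation": [0, 0, -40], "turn": [0, 0, 0], "fingers": 0.06}
    - {"translation": [0, 0, -35], "turn": [0, 0, 0], "fingers": -0.4}
    - {"translation": [0, -40, 0], "turn": [0, 0, 0], "fingers": -0.4}
    - {"translation": [0, -40, 0], "turn": [0, 0, 0], "fingers": -0.4}

```text
time_s: 14.3
tcp_pos: [0.5426, -0.0129, 0.1275]
ee_rot: [0.002, 0.053, 0.999, 0.0]
force: [0.7, -1.0, -1.1]
grip_width: 0.026
grip_force: 0.0
```

>>> jog_arm:
  commands:
    - {"translation": [0, 0, 0], "turn": [0, 0, 0.131], "fingers": -0.4}
    - {"translation": [0, 0, 0], "turn": [0, 0, 0.131], "fingers": -0.4}
    - {"translation": [0, 0, 0], "turn": [0, 0, 0.131], "fingers": -0.4}
    - {"translation": [0, 0, 0], "turn": [0, 0, 0.131], "fingers": -0.4}
    - {"translation": [0, 0, 0], "turn": [0, 0, 0.131], "fingers": -0.4}
    - {"translation": [0, 0, 0], "turn": [0, 0, 0.131], "fingers": -0.4}
    - {"translation": [0, 0, 0], "turn": [0, 0, 0.131], "fingers": -0.4}
    - {"translation": [0, 0, 0], "turn": [0, 0, 0.131], "fingers": -0.4}
    - {"translation": [0, 0, 0], "turn": [0, 0, 0.131], "fingers": -0.4}
    - {"translation": [0, 0, 0], "turn": [0, 0, 0.131], "fingers": -0.4}
    - {"translation": [0, 0, 0], "turn": [0, 0, 0.131], "fingers": -0.4}
    - {"translation": [0, 0, 0], "turn": [0, 0, 0.13], "fingers": -0.4}
    - {"translation": [0, 0, 0], "turn": [0, 0, 0], "fingers": -0.4}

```text
time_s: 15.6
tcp_pos: [0.542, -0.0126, 0.1262]
ee_rot: [0.0, 0.745, 0.667, 0.0]
force: [-0.2, -0.0, 0.4]
grip_width: 0.026
grip_force: 0.0
```

```bash
python3 -c "
from h import *
rack()
plan((-.038,-.052),.015,TH)"
```

```text
scene rack top 559 (array([-41.2,  30.3]), array([112.5,  63.6]), 88.69)
 caps 220 [-36.4  30.7] (array([-37.8,  29.4]), array([84.5, 50.4]), 87.55)
t 15.65 tcp_r [-94.1 -47.1] z 126.1 F [-0.3  0.4  0.2] w 25.6
shift tool mm [ -5.   56.1 111.2] turn z (tool) 0.002 tilt [ 0. -0. -1.]
```

>>> jog_arm:
  commands:
    - {"translation": [-2, 28, 0], "turn": [0, 0, 0], "fingers": -0.4}
    - {"translation": [-3, 28, 0], "turn": [0, 0, 0.002], "fingers": -0.4}
    - {"translation": [0, 0, 0], "turn": [0, 0, 0], "fingers": -0.4}
    - {"translation": [0, 0, 40], "turn": [0, 0, 0], "fingers": -0.4}
    - {"translation": [0, 0, 40], "turn": [0, 0, 0], "fingers": -0.4}
    - {"translation": [0, 0, 20], "turn": [0, 0, 0], "fingers": -0.4}
    - {"translation": [0, 0, 10], "turn": [0, 0, 0], "fingers": -0.4}
    - {"translation": [0, 0, 0], "turn": [0, 0, 0], "fingers": -0.4}
    - {"translation": [5, 0, 0], "turn": [0, 0, 0], "fingers": -0.4}
    - {"translation": [5, 0, 0], "turn": [0, 0, 0], "fingers": -0.4}
    - {"translation": [5, 0, 0], "turn": [0, 0, 0], "fingers": -0.4}
    - {"translation": [5, 0, 0], "turn": [0, 0, 0], "fingers": -0.4}
    - {"translation": [4, 0, 0], "turn": [0, 0, 0], "fingers": -0.4}
    - {"translation": [4, 0, 0], "turn": [0, 0, 0], "fingers": -0.4}
    - {"translation": [4, 0, 0], "turn": [0, 0, 0], "fingers": -0.4}
    - {"translation": [2, 0, 0], "turn": [0, 0, 0], "fingers": -0.4}

```text
time_s: 17.25
tcp_pos: [0.6009, 0.0095, 0.0164]
ee_rot: [0.001, 0.745, 0.667, -0.0]
force: [-1.1, -10.7, 7.5]
grip_width: 0.0257
grip_force: 6.6
```

>>> jog_arm:
  commands:
    - {"translation": [1, 0, 0], "turn": [0, 0, 0], "fingers": -0.4}
    - {"translation": [1, 0, 0], "turn": [0, 0, 0], "fingers": -0.4}

```text
time_s: 17.45
tcp_pos: [0.6009, 0.0097, 0.0164]
ee_rot: [0.001, 0.746, 0.666, -0.001]
force: [-1.5, -16.7, 6.7]
grip_width: 0.026
grip_force: 7.9
```

>>> jog_arm:
  commands:
    - {"translation": [1, 0, 0], "turn": [0, 0, 0], "fingers": -0.4}
    - {"translation": [1, 0, 0], "turn": [0, 0, 0], "fingers": -0.4}

```text
time_s: 17.65
tcp_pos: [0.6017, 0.0101, 0.0166]
ee_rot: [0.002, 0.746, 0.666, -0.001]
force: [1.9, -23.1, 3.3]
grip_width: 0.0259
grip_force: 9.6
```

```bash
python3 -c "
from h import *
rack()
plan((-.038,-.015),.015,TH)"
```

```text
scene rack top 573 (array([-41.9,  45.5]), array([112.4,  64.8]), 89.17)
 caps 213 [-38.4  46.9] (array([-39.3,  46. ]), array([83.2, 50.4]), 89.95)
t 17.7 tcp_r [-37.1 -18.1] z 16.6 F [  1.6 -20.3   5.2] w 25.3
shift tool mm [ 3.1 -0.9  1.6] turn z (tool) -0.005 tilt [ 0.002 -0.004 -1.   ]
```

>>> jog_arm:
  commands:
    - {"translation": [-10, 0, 0], "turn": [0, 0, 0], "fingers": -0.4}
    - {"translation": [-20, 0, 0], "turn": [0, 0, 0], "fingers": -0.4}
    - {"translation": [0, 0, -40], "turn": [0, 0, 0], "fingers": -0.4}
    - {"translation": [0, 0, -40], "turn": [0, 0, 0], "fingers": -0.4}
    - {"translation": [0, 0, -40], "turn": [0, 0, 0], "fingers": -1}
    - {"translation": [-40, -10, 0], "turn": [0, 0, 0], "fingers": -1}
    - {"translation": [-40, -20, 0], "turn": [0, 0, 0], "fingers": -1}
    - {"translation": [-40, -20, 0], "turn": [0, 0, 0], "fingers": -1}
    - {"translation": [0, 0, 0], "turn": [0, 0, 0], "fingers": -1}

```text
time_s: 18.6
tcp_pos: [0.5314, -0.1345, 0.1365]
ee_rot: [0.0, 0.747, 0.664, -0.001]
force: [0.7, 0.9, 0.3]
grip_width: -0.0001
grip_force: 0.0
```

```bash
python3 -c "
from h import *
rack()
plan((-.107,.04),.13,TH+np.pi/2)
c=cap('scene'); cv2.imwrite('pics/s4.png',cv2.resize(c['img'][200:300,280:400],None,fx=6,fy=6,interpolation=2))
for n in ('scene','top'):
    c=cap(n); P=cloud(c); r=w2r(P); Z=P[...,2]; H,S,V=cv2.split(cv2.cvtColor(c['img'],cv2.COLOR_BGR2HSV))
    m=((H<8)|(H>172))&(S>100)&(Z>.053)&(Z<.07)&(np.abs(r[...,0]+.035)<.05)&(np.abs(r[...,1]-.045)<.07)
    k,l,st,ce=cv2.connectedComponentsWithStats(m.astype(np.uint8)); print(n,[((r[l==i].mean(0)*1000).round(1).tolist(),int(st[i,4])) for i in range(1,k)])
"
```

```text
scene rack top 619 (array([-41.6,  45.7]), array([111.1,  64.5]), 89.22)
 caps 210 [-37.7  48.2] (array([-39. ,  45.9]), array([83.2, 50.9]), 89.99)
t 18.65 tcp_r [ -89.9 -166.5] z 136.4 F [ 0.6  1.1 -0.5] w -0.1
shift tool mm [206.4 -18.5   6.4] turn z (tool) -1.578 tilt [-0.  0. -1.]
scene [([-55.5, 12.3], 32), ([-20.7, 12.4], 33), ([-55.0, 46.5], 37), ([-20.7, 46.1], 33), ([-54.7, 80.1], 39), ([-21.0, 79.7], 35)]
top [([-21.8, 78.5], 19), ([-22.0, 44.8], 20), ([-21.6, 11.4], 19), ([-54.9, 78.2], 19), ([-56.3, 44.2], 20), ([-56.3, 10.9], 20)]
```

View pics/s4.png

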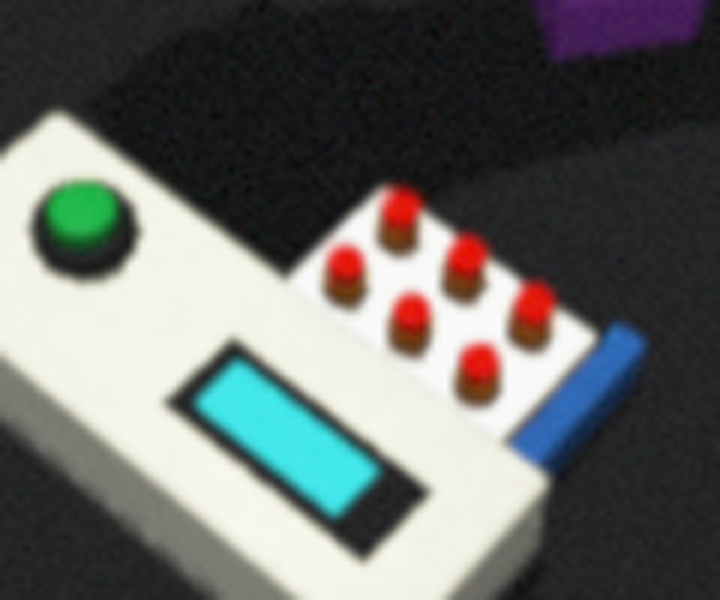

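It looks home, seated at both the face and the stop, but x reads 1–3 mm low. A short second push against the face will make sure of it.

>>> jog_arm:
  commands:
    - {"translation": [35, -3, 0], "turn": [0, 0, 0], "fingers": 0.06}
    - {"translation": [35, -3, 0], "turn": [0, 0, 0], "fingers": 0.06}
    - {"translation": [35, -3, 0], "turn": [0, 0, 0], "fingers": 0.06}
    - {"translation": [35, -3, 0], "turn": [0, 0, 0], "fingers": 0.06}
    - {"translation": [35, -3, 0], "turn": [0, 0, 0], "fingers": 0.06}
    - {"translation": [31, -3, 0], "turn": [0, 0, 0], "fingers": 0.06}
    - {"translation": [0, 0, 0], "turn": [0, 0, 0], "fingers": 0.06}

```text
time_s: 19.5
tcp_pos: [0.5394, 0.0832, 0.1354]
ee_rot: [-0.001, 0.743, 0.67, 0.0]
force: [-0.2, 0.3, 0.5]
grip_width: 0.0451
grip_force: 0.0
```

>>> jog_arm:
  commands:
    - {"translation": [0, 0, 0], "turn": [0, 0, -0.131], "fingers": 0.06}
    - {"translation": [0, 0, 0], "turn": [0, 0, -0.131], "fingers": 0.06}
    - {"translation": [0, 0, 0], "turn": [0, 0, -0.131], "fingers": 0.06}
    - {"translation": [0, 0, 0], "turn": [0, 0, -0.131], "fingers": 0.06}
    - {"translation": [0, 0, 0], "turn": [0, 0, -0.131], "fingers": 0.06}
    - {"translation": [0, 0, 0], "turn": [0, 0, -0.131], "fingers": 0.06}
    - {"translation": [0, 0, 0], "turn": [0, 0, -0.131], "fingers": 0.06}
    - {"translation": [0, 0, 0], "turn": [0, 0, -0.131], "fingers": 0.06}
    - {"translation": [0, 0, 0], "turn": [0, 0, -0.131], "fingers": 0.06}
    - {"translation": [0, 0, 0], "turn": [0, 0, -0.131], "fingers": 0.06}
    - {"translation": [0, 0, 0], "turn": [0, 0, -0.131], "fingers": 0.06}
    - {"translation": [0, 0, 0], "turn": [0, 0, -0.135], "fingers": 0.06}
    - {"translation": [0, 0, 0], "turn": [0, 0, 0], "fingers": 0.06}

```text
time_s: 20.8
tcp_pos: [0.5396, 0.0776, 0.1358]
ee_rot: [-0.0, 0.051, 0.999, 0.0]
force: [-0.7, 0.2, -0.6]
grip_width: 0.0454
grip_force: 0.0
```

```bash
python3 -c "
from h import *
plan((-.1,.042),.015,TH+np.pi/2)"
```

```text
t 20.8 tcp_r [-106.2   42.3] z 135.8 F [-0.7  0.2 -0.6] w 45.4
shift tool mm [ -6.2  -0.4 120.8] turn z (tool) 0.006 tilt [-0.  0. -1.]
```

>>> jog_arm:
  commands:
    - {"translation": [-6, 0, 30], "turn": [0, 0, 0.006], "fingers": 0.06}
    - {"translation": [0, 0, 40], "turn": [0, 0, 0], "fingers": 0.06}
    - {"translation": [0, 0, 35], "turn": [0, 0, 0], "fingers": 0.06}
    - {"translation": [0, 0, 15], "turn": [0, 0, 0], "fingers": 0.06}
    - {"translation": [0, 0, 0], "turn": [0, 0, 0], "fingers": 0.06}
    - {"translation": [-6, 0, 0], "turn": [0, 0, 0], "fingers": 0.06}
    - {"translation": [-6, 0, 0], "turn": [0, 0, 0], "fingers": 0.06}
    - {"translation": [-6, 0, 0], "turn": [0, 0, 0], "fingers": 0.06}
    - {"translation": [-4, 0, 0], "turn": [0, 0, 0], "fingers": 0.06}
    - {"translation": [-3, 0, 0], "turn": [0, 0, 0], "fingers": 0.06}
    - {"translation": [0, 0, 0], "turn": [0, 0, 0], "fingers": 0.06}

```text
time_s: 21.9
tcp_pos: [0.5704, 0.0737, 0.0164]
ee_rot: [-0.0, 0.056, 0.998, 0.0]
force: [-3.5, 0.3, 8.6]
grip_width: 0.0453
grip_force: 5.3
```

>>> jog_arm:
  commands:
    - {"translation": [-2, 0, 0], "turn": [0, 0, 0], "fingers": 0.06}
    - {"translation": [-1, 0, 0], "turn": [0, 0, 0], "fingers": 0.06}

```text
time_s: 22.1
tcp_pos: [0.5707, 0.0736, 0.0163]
ee_rot: [-0.003, 0.056, 0.998, -0.0]
force: [-24.9, 1.6, 29.3]
grip_width: 0.0456
grip_force: 16.4
```

>>> jog_arm:
  commands:
    - {"translation": [-1, 0, 0], "turn": [0, 0, 0], "fingers": 0.06}
    - {"translation": [-1, 0, 0], "turn": [0, 0, 0], "fingers": 0.06}

```text
time_s: 22.3
tcp_pos: [0.5716, 0.0734, 0.0162]
ee_rot: [-0.004, 0.056, 0.998, -0.0]
force: [-31.3, 2.0, 35.2]
grip_width: 0.0452
grip_force: 19.7
```

```bash
python3 -c "
from h import *
rack()
plan((-.1,.042),.015,TH+np.pi/2)"
```

```text
scene rack top 566 (array([-40.9,  46.4]), array([ 63.6, 109.3]), 0.14)
 caps 231 [-38.9  46. ] (array([-41. ,  45.1]), array([56.9, 84. ]), 0.86)
t 22.35 tcp_r [-74.   41.6] z 16.2 F [-27.6   1.6  31.7] w 45.9
shift tool mm [26.   0.3  1.4] turn z (tool) -0.004 tilt [-0.008 -0.    -1.   ]
```

>>> jog_arm:
  commands:
    - {"translation": [10, 0, 0], "turn": [0, 0, 0], "fingers": 0.06}
    - {"translation": [15, 0, 0], "turn": [0, 0, 0], "fingers": 0.06}
    - {"translation": [0, 0, -40], "turn": [0, 0, 0], "fingers": 0.06}
    - {"translation": [0, 0, -45], "turn": [0, 0, 0], "fingers": 0.06}
    - {"translation": [0, 0, -45], "turn": [0, 0, 0], "fingers": -1}
    - {"translation": [-35, -30, 0], "turn": [0, 0, 0], "fingers": -1}
    - {"translation": [-35, -30, 0], "turn": [0, 0, 0], "fingers": -1}
    - {"translation": [-35, -30, 0], "turn": [0, 0, 0], "fingers": -1}
    - {"translation": [-34, -27, 0], "turn": [0, 0, 0], "fingers": -1}
    - {"translation": [0, 0, 0], "turn": [0, 0, 0], "fingers": -1}

```text
time_s: 23.35
tcp_pos: [0.6778, -0.0615, 0.1456]
ee_rot: [0.001, 0.059, 0.998, -0.001]
force: [-1.6, -0.3, -0.4]
grip_width: 0.0001
grip_force: 0.0
```

```bash
python3 -c "
from h import *
rack()
plan((.0403,-.0736),.095,TH+np.pi/2)
c=dict(np.load('scene.npz')); P=cloud(c); H,S,V=cv2.split(cv2.cvtColor(c['img'],cv2.COLOR_BGR2HSV))
m=(H>35)&(H<85)&(S>80)&(np.hypot(P[...,0]-.673,P[...,1]+.053)<.04)&(P[...,2]>.078)
print(P[m].mean(0),w2r(P[m]).mean(0),rect(P[m][:,:2]))"
```

```text
scene rack top 579 (array([-41.2,  46. ]), array([109.7,  63.8]), 89.63)
 caps 224 [-36.8  47.1] (array([-37.9,  46. ]), array([83.1, 51.7]), 89.77)
t 23.4 tcp_r [ 44.4 -78.4] z 145.4 F [-0.6  1.1 -0.5] w -0.4
shift tool mm [ 4.2  4.8 50.4] turn z (tool) -0.007 tilt [-0.    -0.001 -1.   ]
[ 0.6726881  -0.05311389  0.08136589] [ 0.04023947 -0.07329677] (array([672.8, -53.7]), array([26.6, 26.7]), 5.02)
```

>>> jog_arm:
  commands:
    - {"translation": [4, 5, 20], "turn": [0, 0, 0], "fingers": -1}
    - {"translation": [0, 0, 30], "turn": [0, 0, 0], "fingers": -1}
    - {"translation": [0, 0, 5], "turn": [0, 0, 0], "fingers": -1}
    - {"translation": [0, 0, 4], "turn": [0, 0, 0], "fingers": -1}
    - {"translation": [0, 0, 3], "turn": [0, 0, 0], "fingers": -1}
    - {"translation": [0, 0, 0], "turn": [0, 0, 0], "fingers": -1}

```text
time_s: 24.0
tcp_pos: [0.6725, -0.0503, 0.0847]
ee_rot: [0.0, 0.056, 0.998, -0.0]
force: [-0.4, 1.0, 0.7]
grip_width: 0.0003
grip_force: 0.0
```

>>> jog_arm:
  commands:
    - {"translation": [0, 0, 2], "turn": [0, 0, 0], "fingers": -1}
    - {"translation": [0, 0, 2], "turn": [0, 0, 0], "fingers": -1}
    - {"translation": [0, 0, 2], "turn": [0, 0, 0], "fingers": -1}
    - {"translation": [0, 0, 2], "turn": [0, 0, 0], "fingers": -1}
    - {"translation": [0, 0, 0], "turn": [0, 0, 0], "fingers": -1}

```text
time_s: 24.5
tcp_pos: [0.672, -0.0503, 0.0756]
ee_rot: [-0.0, 0.056, 0.998, -0.0]
force: [-0.5, -0.2, -0.7]
grip_width: 0.0
grip_force: 0.0
```

>>> jog_arm:
  commands:
    - {"translation": [0, 0, 2], "turn": [0, 0, 0], "fingers": -1}
    - {"translation": [0, 0, 1], "turn": [0, 0, 0], "fingers": -1}
    - {"translation": [0, 0, 0], "turn": [0, 0, 0], "fingers": -1}

```text
time_s: 24.8
tcp_pos: [0.6721, -0.0504, 0.0727]
ee_rot: [-0.0, 0.056, 0.998, -0.0]
force: [-0.2, -0.1, -0.0]
grip_width: 0.0003
grip_force: 0.0
```

```bash
python3 -c "
from h import *
plan((.0403,-.0736),.095,TH+np.pi/2)
c=cap('scene'); cv2.imwrite('pics/s5.png',cv2.resize(c['img'][180:300,240:400],None,fx=5,fy=5,interpolation=2))"
```

```text
t 24.8 tcp_r [ 39.3 -70.6] z 72.7 F [-0.2 -0.1 -0. ] w 0.3
shift tool mm [ -1.   -3.  -22.3] turn z (tool) -0.004 tilt [-0. -0. -1.]
```

View pics/s5.png

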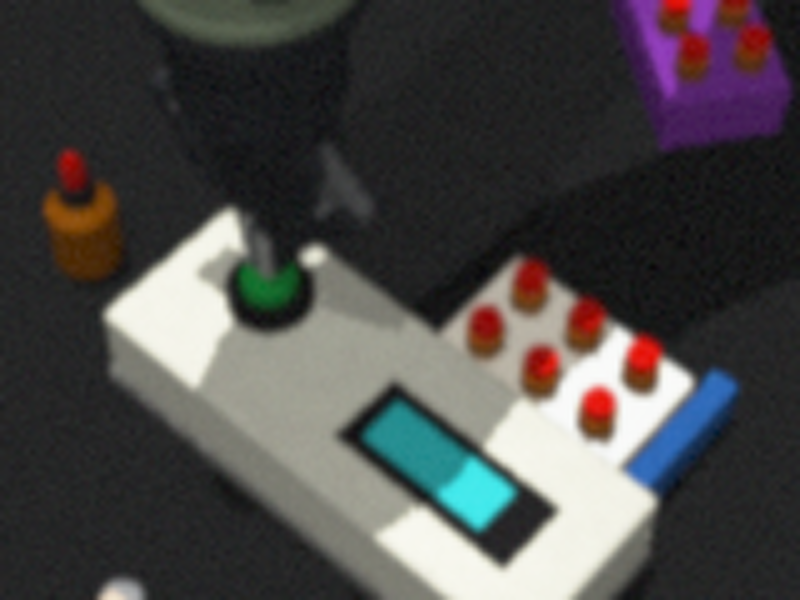

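The fingertip at (262,265) is centred on the button, but there is no force yet. I'll go lower in small steps.

>>> jog_arm:
  commands:
    - {"translation": [0, 0, 1], "turn": [0, 0, 0], "fingers": -1}
    - {"translation": [0, 0, 1], "turn": [0, 0, 0], "fingers": -1}
    - {"translation": [0, 0, 1], "turn": [0, 0, 0], "fingers": -1}
    - {"translation": [0, 0, 0], "turn": [0, 0, 0], "fingers": -1}

```text
time_s: 25.25
tcp_pos: [0.6721, -0.0503, 0.0697]
ee_rot: [-0.0, 0.056, 0.998, -0.0]
force: [-0.3, 0.7, -1.4]
grip_width: 0.0
grip_force: 0.0
```

>>> jog_arm:
  commands:
    - {"translation": [0, 0, 1], "turn": [0, 0, 0], "fingers": -1}
    - {"translation": [0, 0, 1], "turn": [0, 0, 0], "fingers": -1}
    - {"translation": [0, 0, 1], "turn": [0, 0, 0], "fingers": -1}
    - {"translation": [0, 0, 0], "turn": [0, 0, 0], "fingers": -1}

```text
time_s: 25.65
tcp_pos: [0.6721, -0.0503, 0.0667]
ee_rot: [-0.0, 0.056, 0.998, -0.0]
force: [-0.1, 1.1, -0.1]
grip_width: -0.0001
grip_force: 0.0
```

```bash
python3 -c "
from h import *
c0=dict(np.load('scene.npz')); c=cap('scene')
for q in(c0,c):
    P=cloud(q); H,S,V=cv2.split(cv2.cvtColor(q['img'],cv2.COLOR_BGR2HSV)); r=w2r(P)
    m=(H>35)&(H<85)&(S>80)&(np.hypot(P[...,0]-.673,P[...,1]+.053)<.04)
    print(m.sum(),(P[m].mean(0)*1000).round(1),np.percentile(P[m][:,2],[5,25,50,75,95]).round(4),r[m].min(0),r[m].max(0))
cv2.imwrite('pics/s6.png',np.hstack([cv2.resize(q['img'][210:260,270:320],(400,400),interpolation=2) for q in (c0,c)]))
print(arm.state()['force'],arm.state()['tcp_pos'])
# fingers dark points near button
d=c0['depth']-c['depth']; P=cloud(c); r=w2r(P); m=(d>.01)&(np.abs(r[...,0]-.04)<.03)&(np.abs(r[...,1]+.072)<.03)
print(m.sum(), np.percentile(P[m][:,2],[1,5,25,50]).round(4))"
```

```text
125 [673.2 -52.4  79. ] [0.0713 0.0761 0.0807 0.0821 0.0833] [ 0.02108182 -0.09142885] [ 0.05391611 -0.06083195]
94 [677.6 -49.3  81. ] [0.0703 0.0728 0.0789 0.0815 0.0994] [ 0.02435595 -0.09272609] [ 0.07500029 -0.0570386 ]
[ 0.5738988  -0.28897985  0.88768773] [ 0.67213816 -0.05034327  0.06684011]
2158 [0.1009 0.1376 0.4572 0.4665]
```

View pics/s6.png

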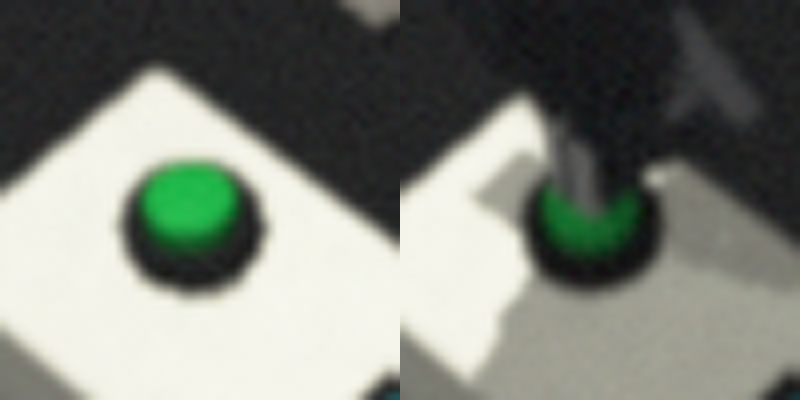

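The button still reads released, and the fingertip is only just reaching its top. I'll keep going down slowly.

>>> jog_arm:
  commands:
    - {"translation": [0, 0, 1], "turn": [0, 0, 0], "fingers": -1}
    - {"translation": [0, 0, 1], "turn": [0, 0, 0], "fingers": -1}
    - {"translation": [0, 0, 1], "turn": [0, 0, 0], "fingers": -1}
    - {"translation": [0, 0, 0], "turn": [0, 0, 0], "fingers": -1}

```text
time_s: 26.1
tcp_pos: [0.6721, -0.0503, 0.0637]
ee_rot: [-0.0, 0.056, 0.998, -0.0]
force: [0.3, 0.2, -0.4]
grip_width: 0.0001
grip_force: 0.0
```

>>> jog_arm:
  commands:
    - {"translation": [0, 0, 1], "turn": [0, 0, 0], "fingers": -1}
    - {"translation": [0, 0, 1], "turn": [0, 0, 0], "fingers": -1}
    - {"translation": [0, 0, 0], "turn": [0, 0, 0], "fingers": -1}

```text
time_s: 26.4
tcp_pos: [0.6721, -0.0503, 0.0617]
ee_rot: [-0.0, 0.056, 0.998, 0.0]
force: [0.3, 1.1, 0.2]
grip_width: -0.0003
grip_force: 0.0
```

```bash
python3 -c "
from h import *
c=cap('scene'); s=arm.state(); p=s['tcp_pos']
rv=cv2.Rodrigues(c['R'])[0]
for dz in(0,.01,.02,.03): print(dz,cv2.projectPoints(np.array([p+np.array([0,0,dz])]),rv,c['t'],c['K'],c['D'])[0].ravel().round(1))
print('btn',cv2.projectPoints(np.array([[.6727,-.0533,.0815],[.6727,-.0533,.0755]]),rv,c['t'],c['K'],c['D'])[0].reshape(-1,2).round(1))
P=cloud(c)
for v in range(222,244,2): print(v,[(P[v,u,2]*1000).round(0).item() for u in range(282,304,2)],c['img'][v,293])
cv2.imwrite('pics/s7.png',cv2.resize(c['img'][200:260,260:330],(700,600),interpolation=2))"
```

```text
0 [294.5 240. ]
0.01 [294.3 237.6]
0.02 [294.2 235.2]
0.03 [294.  232.7]
btn [[293.  234.8]
 [293.1 236.3]]
222 [1.0, -1.0, 137.0, 138.0, 155.0, 162.0, 161.0, 153.0, 148.0, 138.0, -3.0] [27 24 22]
224 [-3.0, 60.0, 129.0, 135.0, 131.0, 153.0, 151.0, 144.0, 805.0, 138.0, 136.0] [26 23 25]
226 [59.0, 59.0, 60.0, 125.0, 124.0, 137.0, 142.0, 137.0, 137.0, 141.0, 141.0] [27 21 20]
228 [58.0, 58.0, 58.0, 105.0, 119.0, 129.0, 136.0, 132.0, 143.0, 153.0, 156.0] [34 30 29]
230 [58.0, 60.0, 57.0, 99.0, 113.0, 117.0, 128.0, 130.0, 140.0, 143.0, 150.0] [63 65 63]
232 [60.0, 58.0, 58.0, 72.0, 103.0, 112.0, 109.0, 111.0, 136.0, 136.0, 144.0] [84 85 82]
234 [60.0, 60.0, 72.0, 81.0, 94.0, 101.0, 101.0, 105.0, 95.0, 74.0, 60.0] [86 86 86]
236 [61.0, 60.0, 72.0, 82.0, 83.0, 94.0, 95.0, 97.0, 82.0, 72.0, 70.0] [83 89 85]
238 [60.0, 62.0, 70.0, 74.0, 80.0, 82.0, 82.0, 79.0, 76.0, 73.0, 72.0] [ 65 102  55]
240 [61.0, 59.0, 69.0, 71.0, 75.0, 79.0, 79.0, 73.0, 74.0, 71.0, 68.0] [39 86 25]
242 [58.0, 60.0, 69.0, 71.0, 72.0, 71.0, 72.0, 73.0, 74.0, 67.0, 60.0] [27 35 21]
```

View pics/s7.png

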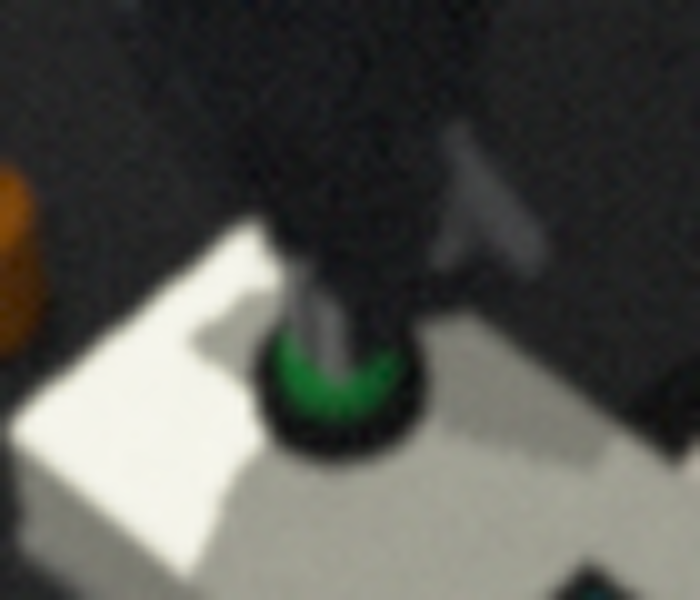

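The depth shows the real fingertip about 20–25 mm above the reported TCP, so it still hovers just above the button. I'll keep descending and watch the force.

>>> jog_arm:
  commands:
    - {"translation": [0, 0, 1], "turn": [0, 0, 0], "fingers": -1}
    - {"translation": [0, 0, 1], "turn": [0, 0, 0], "fingers": -1}
    - {"translation": [0, 0, 1], "turn": [0, 0, 0], "fingers": -1}
    - {"translation": [0, 0, 0], "turn": [0, 0, 0], "fingers": -1}

```text
time_s: 26.85
tcp_pos: [0.6722, -0.0504, 0.0589]
ee_rot: [0.0, 0.056, 0.998, -0.0]
force: [0.5, 0.0, 1.3]
grip_width: 0.0
grip_force: 0.9
```

>>> jog_arm:
  commands:
    - {"translation": [0, 0, 1], "turn": [0, 0, 0], "fingers": -1}
    - {"translation": [0, 0, 1], "turn": [0, 0, 0], "fingers": -1}
    - {"translation": [0, 0, 1], "turn": [0, 0, 0], "fingers": -1}
    - {"translation": [0, 0, 0], "turn": [0, 0, 0], "fingers": -1}

```text
time_s: 27.25
tcp_pos: [0.6722, -0.0504, 0.0559]
ee_rot: [0.0, 0.056, 0.998, -0.0]
force: [-0.4, -0.4, 3.0]
grip_width: 0.0
grip_force: 1.6
```

>>> jog_arm:
  commands:
    - {"translation": [0, 0, 1], "turn": [0, 0, 0], "fingers": -1}
    - {"translation": [0, 0, 1], "turn": [0, 0, 0], "fingers": -1}
    - {"translation": [0, 0, 1], "turn": [0, 0, 0], "fingers": -1}
    - {"translation": [0, 0, 0], "turn": [0, 0, 0], "fingers": -1}
    - {"translation": [0, 0, 0], "turn": [0, 0, 0], "fingers": -1}

```text
time_s: 27.75
tcp_pos: [0.6724, -0.0503, 0.0543]
ee_rot: [0.0, 0.056, 0.998, 0.0]
force: [-7.9, 1.3, 24.4]
grip_width: 0.0003
grip_force: 12.1
```

>>> jog_arm:
  commands:
    - {"translation": [0, 0, 1], "turn": [0, 0, 0], "fingers": -1}
    - {"translation": [0, 0, 0.5], "turn": [0, 0, 0], "fingers": -1}
    - {"translation": [0, 0, 0], "turn": [0, 0, 0], "fingers": -1}

```text
time_s: 28.05
tcp_pos: [0.6725, -0.0504, 0.054]
ee_rot: [0.001, 0.056, 0.998, 0.0]
force: [-14.1, 1.5, 41.3]
grip_width: -0.0002
grip_force: 20.4
```

The button hit its hard bottom, so it is fully pressed. I'll release and retreat.

>>> jog_arm:
  commands:
    - {"translation": [0, 0, -5], "turn": [0, 0, 0], "fingers": -1}
    - {"translation": [0, 0, -15], "turn": [0, 0, 0], "fingers": -1}
    - {"translation": [0, 0, -40], "turn": [0, 0, 0], "fingers": -1}
    - {"translation": [0, 0, -40], "turn": [0, 0, 0], "fingers": -1}
    - {"translation": [0, 0, -30], "turn": [0, 0, 0], "fingers": -1}
    - {"translation": [0, 0, 0], "turn": [0, 0, 0], "fingers": -1}
    - {"translation": [0, 0, 0], "turn": [0, 0, 0], "fingers": -1}

```text
time_s: 28.75
tcp_pos: [0.6722, -0.0503, 0.1822]
ee_rot: [0.0, 0.056, 0.998, 0.0]
force: [-0.9, 0.3, -0.5]
grip_width: -0.0001
grip_force: 0.0
```

```bash
python3 -c "
from h import *
c=cap('scene'); P=cloud(c); r=w2r(P); Z=P[...,2]; H,S,V=cv2.split(cv2.cvtColor(c['img'],cv2.COLOR_BGR2HSV))
m=((H<8)|(H>172))&(S>100)&(Z>.053)&(Z<.07)&(np.abs(r[...,0]+.035)<.05)&(np.abs(r[...,1]-.045)<.07)
k,l,st,ce=cv2.connectedComponentsWithStats(m.astype(np.uint8)); print([((r[l==i].mean(0)*1000).round(1).tolist(),int(st[i,4])) for i in range(1,k)])
m=(H>35)&(H<85)&(S>80)&(np.hypot(P[...,0]-.673,P[...,1]+.053)<.04); print(np.percentile(Z[m],[50,75]))
cv2.imwrite('pics/s8.png',c['img'])"
```

```text
[([-54.1, 11.9], 34), ([-19.4, 12.1], 37), ([-54.1, 46.3], 37), ([-20.4, 46.2], 37), ([-53.8, 80.0], 39), ([-19.7, 79.6], 41)]
[0.08053257 0.08171314]
```

View pics/s8.png

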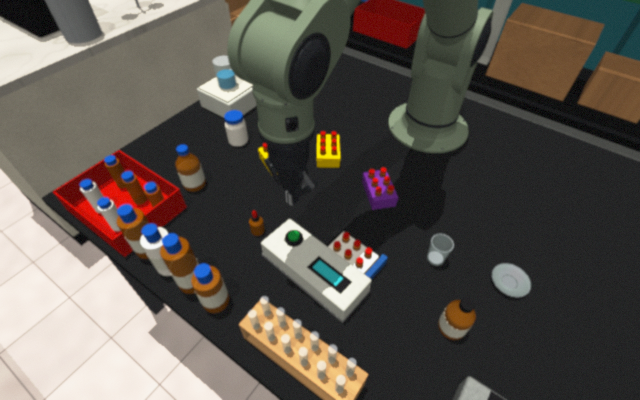

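The rack at (355,250) is square in the corner, the button at (293,237) is back up, and all the glassware stands where it was. I'm handing in the job.

```bash
python3 -c "
from plant import arm
print(arm.close_job())"
```

```text
the job is handed in; nothing more can be done
None
```

The rack is home in the reader's corner (last camera reading about 2 mm off in x and 1 mm in y, square), the start button was pressed fully down and released, nothing else moved in the last picture, and the job is handed in with no verdict returned.

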